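Shut the sample caps and hold the dry bath's cover open

TASK

Two of the four sample tubes in the aluminium block still have their caps standing open: press both caps fully shut, with all tubes staying seated in the block. Then raise the dry bath's clear cover until it is open 60 degrees from shut, and finish while holding it there (it falls shut if let go, so do not let it drop), so that I can set the block in. Leave the block and everything else on the bench where they stand.

Things in the scene. Friction and masses are not known exactly. Their poses are not given: they have to be found in the camera images.
- bath: Dry bath (block heater), white, fixed: 250 mm deep (x), 210 wide (y), rim 95 high. Origin: centre of its underside. Its -x end is the front, towards the robot, with a sloping control deck 85 mm deep (47 high at the front edge, 77 at its top); behind it the open heating well under the clear cover.
- cover: Clear plastic cover (hood) of the dry bath, 138 mm deep, 166 wide, 42 high, walls 4 mm, 0.15 to 0.25 kg with its black bar. Origin: middle of the hinge axis along its rear lower edge; shut, its axes are the bath's, and it reaches to -x.
- cover_angle (a joint): Opening angle of the cover in rad: 0 shut, grows as its front is raised; stop at 1.4 (80 degrees). No stay: it falls shut from any angle when let go.
- cover_hinge (a point): Middle of the cover's hinge axis, on the dry bath's top near its rear, 96 mm above the bench; axes as bath; the hinge runs along y, and raising the cover turns it positively about +y.
- cover_bar (a point): Black round bar across the cover's front: 14 mm thick, 46 long along its y, flat ends, on two struts at y = +-17 mm; 27 mm free gap to the cover's front wall. Point: its middle; axes as the bath's when shut, turning with the cover. Shut, it lies 172 mm in front of the hinge axis and 26 above it (122 above the bench, over 45 above the deck).
- block: Aluminium tube block standing loose on the bench, 98 mm deep (x), 138 wide (y), 50 high, 1.3 kg; 4 x 3 wells, 33 mm apart along y and 30 along x. Origin: centre of its underside. Only the front row (its x = -30 mm) carries tubes; the two rows behind are empty.
- tube_a: White 5 mL sample tube with a yellow flip cap, loose in a front-row well of the block: 17 mm thick, collar 20 mm, rim 56 mm above its origin (centre of its foot, 8 mm above the bench), so the rim stands 14 mm above the block. Its cap's hinge lies on its own +x side, 13 mm from the axis and 56.5 mm above the origin.
- tube_b: White 5 mL sample tube with a green flip cap, loose in a front-row well of the block: 17 mm thick, collar 20 mm, rim 56 mm above its origin (centre of its foot, 8 mm above the bench), so the rim stands 14 mm above the block. Its cap's hinge lies on its own +x side, 13 mm from the axis and 56.5 mm above the origin.
- tube_c: White 5 mL sample tube with a blue flip cap, loose in a front-row well of the block: 17 mm thick, collar 20 mm, rim 56 mm above its origin (centre of its foot, 8 mm above the bench), so the rim stands 14 mm above the block. Its cap's hinge lies on its own +x side, 13 mm from the axis and 56.5 mm above the origin.
- tube_d: White 5 mL sample tube with a red flip cap, loose in a front-row well of the block: 17 mm thick, collar 20 mm, rim 56 mm above its origin (centre of its foot, 8 mm above the bench), so the rim stands 14 mm above the block. Its cap's hinge lies on its own +x side, 13 mm from the axis and 56.5 mm above the origin.
- cap_a (a joint): Yellow flip cap of tube_a: disc 21 mm across, 4 mm thick, reaching with its lip 29 mm from the hinge. Value in rad: 0 shut (flat on the rim), grows as it opens (1.57 upright, more leans back past upright). Stiff hinge: it stays where it is left; about 0.03 Nm moves it.
- cap_b (a joint): Green flip cap of tube_b: disc 21 mm across, 4 mm thick, reaching with its lip 29 mm from the hinge. Value in rad: 0 shut (flat on the rim), grows as it opens (1.57 upright, more leans back past upright). Stiff hinge: it stays where it is left; about 0.03 Nm moves it.
- cap_c (a joint): Blue flip cap of tube_c: disc 21 mm across, 4 mm thick, reaching with its lip 29 mm from the hinge. Value in rad: 0 shut (flat on the rim), grows as it opens (1.57 upright, more leans back past upright). Stiff hinge: it stays where it is left; about 0.03 Nm moves it.
- cap_d (a joint): Red flip cap of tube_d: disc 21 mm across, 4 mm thick, reaching with its lip 29 mm from the hinge. Value in rad: 0 shut (flat on the rim), grows as it opens (1.57 upright, more leans back past upright). Stiff hinge: it stays where it is left; about 0.03 Nm moves it.
- bottle: Amber reagent bottle, 92 mm thick, 215 high, standing behind; origin under its centre. Leave alone.
- beaker: Empty glass beaker, 60 mm wide, 80 high; origin under its centre. Leave alone.
- tipbox: Closed orange pipette-tip box with clear lid, 85 x 122 mm, 96 high; origin under its centre. Leave alone.
- cylinder: Small glass measuring cylinder on a blue foot 44 mm wide, 129 high; origin under its centre. Leave alone.
- timer: White bench timer lying flat, 62 x 70 mm, 16 high; origin under its centre. Leave alone.
- lifter: Block lifter lying flat: steel rod 130 mm long along x with a black cross handle 70 mm long at its -x end, 18 high; origin under the rod's middle. Leave alone.
Not all that is in view belongs to the job. Of the things that look like the block, take the one that is farthest from the robot's base at the start.

How it is judged:
By the outcome, as a careful person would: the job done as asked, in the order asked, and still so for the second after the job is handed in, while the arm keeps its last pose, push and grip.
It also fails if it takes over 61 s, if anything falls off the work surface, if the arm or the gripper's body presses on something with over 40 N, if the wrist force passes 120 N, or if a joint passes its speed limit or range.

ROBOT

A 6-joint arm with a two-finger parallel gripper is mounted at the origin on the work surface. World frame = base frame: x ahead of the robot, y to its left, z up, the work surface at z = 0. Lengths are in mm, angles in rad, forces in N, time in s.
With the tool pointing down it reaches from about 300 to 775 mm from the base axis. Payload 14.6 kg.
Tool frame: the origin (TCP) lies between the finger pads; the fingertips stand manip.tip_reach ahead of it and the grasp point (between the pads) lies 5 mm behind it (manip.tip_reach is the distance from the TCP to the fingertips, in mm); z points along the fingers, y is the line along which they close (so a half turn about z gives the same grasp; the last joint's range is limited). The gripper opens to 94 mm and grips with 3 to 60 N. Pads are 16 mm wide; open, the fingers measure 119 mm over their backs; the gripper's body (75 mm by 177 mm) begins 78 mm behind the grasp point.
Start: joints at [1.2, 0.3, 1.521, -0, 1.321, -0.067], TCP at [164.529, 524.804, 219.446] pointing down, gripper open.
Joint ranges: [-3.03, 3.03], [-0.79, 2.21], [0.23, 2.52], [-1.04, 4.18], [0, 3.07], [-2.55, 2.55]. Speed limits (rad/s): [2.22, 2.22, 2.57, 3.14, 3.14, 3.14].

INTERFACE

Orientations are given as [roll, pitch, yaw] about the fixed x, y, z axes, in that order (R = Rz(yaw) Ry(pitch) Rx(roll)).
In Python, from cell import manip gives the robot as it stands. The module is installed in compiled form; this text tells all that it offers.
- The arm moves only by the shell command python3 -m creep 'ROWS' [FORCE]. ROWS is JSON, a list of rows, each a list of 3 entries, a list of its own where there are three numbers: the opening, from -1 (shut) to 1 (fully open), then the shift along the tool's x, y, z in cm, then the turn about the tool's z in units of 5 degrees (1.0 is 5 degrees). In form: [[grip, [tx, ty, tz], roll], ...]. A call has 1 to 12 rows; each row is the pose to reach, as a shift and turn from the pose commanded when the call began, along the tool's axes at that moment; what a row does not reach only later rows make up. A row lasts 1/10 s, in which the tool goes at most 50 mm and 8.59 degrees, less where a joint would pass 70% of its speed; a pose out of reach is approached as far as the arm can. A call with a gripper value outside its range is refused whole. The fingers move at their own pace and stop on an object; FORCE is the grip in N (left out, the last holds). Time passes only in rows, so rows that repeat a pose let the fingers close. It gives the time, the measured TCP pose, the force, the opening and the grip force at its end, in the units of the state.
- manip.read_state(): the state, without advancing time (a new reading comes with each control period).
- manip.camera(name): name is "scene" or "top" or "wrist"; returns the picture (384x512x3 uint8, red, green, blue); there is no depth.
- manip.camera_params(name): a dict with "fovy" (degrees; the focal length in pixels is half the picture's height over the tangent of half this angle, whatever the lens; pixels are square), "cx", "cy" (the principal point, pixels), "origin" and "attitude" of the camera in the world. Camera axes: x right, y down, z forward; pixel columns grow to the right and rows downward; lengths in mm; the calibration is good to about 2 mm. A picture is of the moment at which its call begins: read the wrist's pose just before it. camera_params takes no time and is no camera call; for the wrist camera it gives the pose at the moment of the call.
- manip.sign_off(): hands the job in; it is judged then, once.
The state is a dict: "clock": time; "joints": joint angles; "qd": joint speeds; "effort": joint torques, N m; "eef_pos": TCP position; "eef_rot": TCP orientation; "wrist_force": force on the tool from outside, world axes, zero at the start; "moment": the same for the moment, N m; "finger_gap": finger opening in mm; "finger_force": force on a finger pad.
Only numpy, scipy, OpenCV 4.12 (cv2) and the standard library are available. Lean on these libraries where they do the work, as an engineer would, in place of code of your own. Each camera call takes 0.05 s, during which the arm holds its last target. There are 200 camera calls.

## Working session

There is one attempt and no reset: what is moved stays moved. The work goes in short steps, Python scripts to look and compute and a shell command to move; the robot and the scene stay as the last step left them, time stands still between calls to the robot, and variables do not carry over. Pictures are saved under pics/ and viewed, at most 10 in all, crops included, and the job is handed in when it is done.

```bash
mkdir -p pics; cat > h.py <<'E'
import numpy as np, cv2, json
from scipy.spatial.transform import Rotation as Ro
from cell import manip
def snap(n,f):
    p=manip.camera_params(n); im=manip.camera(n); cv2.imwrite(f'pics/{f}.png',im[:,:,::-1]); json.dump({k:np.asarray(v).tolist() if not isinstance(v,str) else v for k,v in p.items()},open(f'pics/{f}.json','w')); return im,p
E
python3 - <<'E'
from h import *
a,p=snap('scene','s0'); b,q=snap('top','t0')
print(p,q,manip.tip_reach); print(manip.read_state())
E
```

```text
{'fovy': 54.48401961637873, 'cx': 250.98135230464405, 'cy': 185.30677701049942, 'origin': array([ 972.74156033, -815.07809025,  958.72090364]), 'attitude': array([-2.31420337,  0.00432678,  0.50690699])} {'fovy': 45.56723924054998, 'cx': 251.856163527581, 'cy': 188.99789440290968, 'origin': array([ 380.70812652,    6.10694366, 1553.03720047]), 'attitude': array([-3.05335322,  0.00531524, -1.54614062])} 14.0
{'clock': 0.1, 'joints': array([ 1.20040619e+00,  3.00399506e-01,  1.52153427e+00,  2.05196654e-05,
        1.32069737e+00, -6.66282753e-02]), 'qd': array([-0.00035303, -0.00125992, -0.00057625,  0.00185829,  0.00088353,
       -0.00085187]), 'effort': array([ 1.58949773e-03, -5.32643652e+01, -3.53283548e+01,  7.09891599e-02,
        2.34922307e-02, -8.14880946e-05]), 'eef_pos': array([164.44206384, 524.60405495, 218.94539484]), 'eef_rot': array([-3.14055778e+00, -8.89739629e-05,  2.83782566e+00]), 'wrist_force': array([-0.76991244, -0.0861617 ,  0.45247614]), 'moment': array([0.01390261, 0.00434187, 0.00808122]), 'finger_force': 0.0, 'finger_gap': 93.94641782296564}
```

View pics/s0.png

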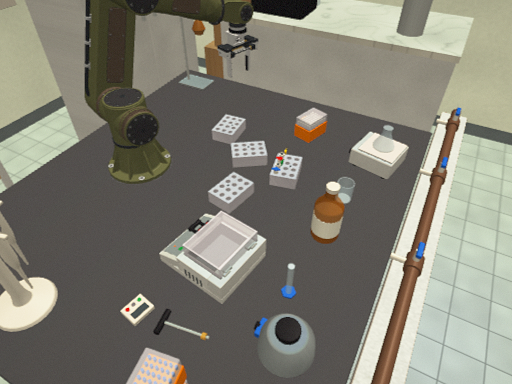

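View pics/t0.png

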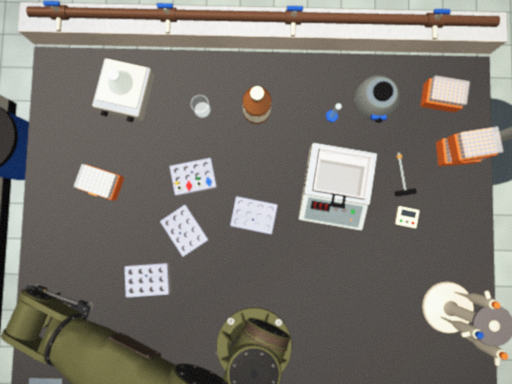

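The bench shows four blocks; the one carrying tubes is at top-view pixel (192,177). The bath is at (338,187), with its bar near (338,202). I'll zoom in on both.

```bash
python3 - <<'E'
from h import *
t=cv2.imread('pics/t0.png'); s=cv2.imread('pics/s0.png')
A=cv2.resize(t[150:205,160:225],(400,338),interpolation=3)
B=cv2.resize(s[140:195,260:310],(400,440),interpolation=3)[:338]
C=cv2.resize(t[135:235,290:385],(400,260)[::-1] if 0 else (247,260),interpolation=3)
D=cv2.resize(s[205:305,155:275],(312,260),interpolation=3)
out=np.zeros((600,800,3),np.uint8); out[:338,:400]=A; out[:338,400:]=B; out[340:,:247]=C; out[340:,400:712]=D
cv2.imwrite('pics/c0.png',out)
E
```

```text
(no output)
```

View pics/c0.png

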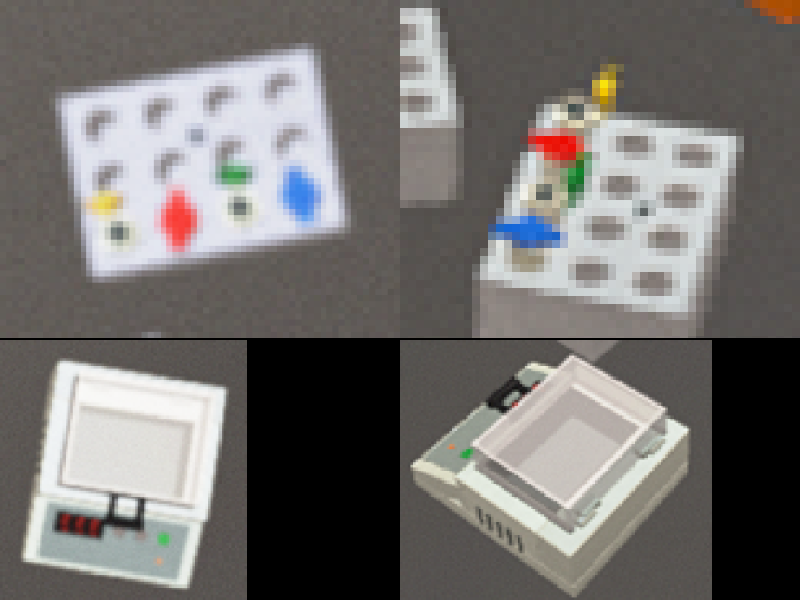

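Yellow (A, leftmost in the top view) and green (C position) are open; red and blue are shut. Next I locate the tubes and the bar from both views.

```bash
cat >> h.py <<'E'
def P(f): return json.load(open(f'pics/{f}.json'))
def K(p): f=192/np.tan(np.radians(p['fovy']/2)); return np.array([[f,0,p['cx']],[0,f,p['cy']],[0,0,1]])
def ray(p,uv):
    d=Ro.from_euler('xyz',p['attitude']).as_matrix()@np.linalg.inv(K(p))@[*uv,1]; return np.array(p['origin']),d/np.linalg.norm(d)
def onz(p,uv,z): o,d=ray(p,uv); return o+d*(z-o[2])/d[2]
def proj(p,X):
    v=K(p)@Ro.from_euler('xyz',p['attitude']).as_matrix().T@(np.array(X)-p['origin']); return v[:2]/v[2]
def tri(*pu):
    A=0;b=0
    for p,uv in pu:
        o,d=ray(p,uv); M=np.eye(3)-np.outer(d,d); A=A+M; b=b+M@o
    return np.linalg.solve(A,b)
def mask(im,lo,hi): # rgb image, HSV range
    return cv2.inRange(cv2.cvtColor(im,cv2.COLOR_RGB2HSV),lo,hi)
E
python3 - <<'E'
from h import *
t=P('t0'); s=P('s0')
ca=lambda u,v:(160+u/6.154-.5,150+v/6.154-.5)
cc=lambda u,v:(290+u/2.6-.5,135+(v-340)/2.6-.5)
cd=lambda u,v:(155+(u-400)/2.6-.5,205+(v-340)/2.6-.5)
for n,q in dict(yel=(119,234),grn=(238,208)).items(): print(n,onz(t,ca(*q),64).round())
for n,q in dict(red=(179,221),blu=(300,196)).items(): print(n,onz(t,ca(*q),68).round())
for q in [(60,95),(315,45),(350,230),(92,278)]: print('blk',onz(t,ca(*q),50).round())
for q in [(106,526),(144,528)]: print('bar',onz(t,cc(*q),122).round())
for q in [(495,402),(527,375)]: print('bar s',onz(s,cd(*q),122).round())
for q in [(60,360),(228,388)]: print('bath rear corner',onz(t,cc(*q),95).round())
for q in [(22,560),(187,588)]: print('bath front',onz(t,cc(*q),47).round())
E
```

```text
yel [511. 256.  64.]
grn [527. 194.  64.]
red [519. 224.  68.]
blu [533. 160.  68.]
blk [587. 293.  50.]
blk [617. 157.  50.]
blk [518. 135.  50.]
blk [488. 272.  50.]
bar [ 459. -230.  122.]
bar [ 458. -276.  122.]
bar s [ 464. -270.  122.]
bar s [ 472. -218.  122.]
bath rear corner [ 666. -175.   95.]
bath rear corner [ 636. -384.   95.]
bath front [ 418. -137.   47.]
bath front [ 388. -345.   47.]
```

```bash
cat >> h.py <<'E'
def go(pos,yaw,rp=None):
    """shift (cm, tool axes) and turn (units) to reach pos with tool yaw (deg)"""
    s=manip.read_state(); M=Ro.from_euler('xyz',s['eef_rot']).as_matrix()
    d=M.T@(np.array(pos)-s['eef_pos'])/10
    dy=(np.degrees(s['eef_rot'][2])-yaw+180)%360-180
    return d.round(2),round(dy/5,2)
E
python3 - <<'E'
from h import *
s=manip.read_state();p=manip.camera_params('wrist');M=Ro.from_euler('xyz',s['eef_rot']).as_matrix()
print(M.T@(p['origin']-s['eef_pos'])); print((M.T@Ro.from_euler('xyz',p['attitude']).as_matrix()).round(2),p['fovy'])
print(go((530,215,219),102.9))
E
```

```text
[  77.97027546   -0.71849349 -165.78613966]
[[-0.   -0.96 -0.27]
 [ 1.   -0.    0.  ]
 [-0.   -0.27  0.96]] 58.37775307908364
(array([-4.414e+01, -1.861e+01,  1.000e-02]), np.float64(11.94))
```

```bash
python3 -m creep '[[-1,[-44,-18.6,0],12],[-1,[-44,-18.6,0],12],[-1,[-44,-18.6,0],12],[-1,[-44,-18.6,0],12],[-1,[-44,-18.6,0],12],[-1,[-44,-18.6,0],12],[-1,[-44,-18.6,0],12],[-1,[-44,-18.6,0],12],[-1,[-44,-18.6,0],12],[-1,[-44,-18.6,0],12],[-1,[-44,-18.6,0],12],[-1,[-44,-18.6,0],12]]' 10; python3 -m creep '[[-1,[0,0,0],0],[-1,[0,0,0],0]]'
python3 - <<'E'
from h import *
im,p=snap('wrist','w1'); cv2.imwrite('pics/w1b.png',cv2.resize(im[:,:,::-1],(800,600),interpolation=3)); print(manip.read_state()['eef_pos'],manip.read_state()['eef_rot'])
E
```

```text
clock: 1.3
eef_pos: [528.6, 215.4, 218.9]
eef_rot: [-3.141, -0.0, 1.79]
wrist_force: [-1.0, 0.0, 1.3]
finger_gap: 1.8
finger_force: 0.0
clock: 1.5
eef_pos: [528.1, 216.6, 219.6]
eef_rot: [3.142, -0.0, 1.792]
wrist_force: [-0.5, -0.2, 0.5]
finger_gap: 0.2
finger_force: 0.0
[528.18124429 216.4737377  219.65162697] [ 3.14135537e+00 -3.90544064e-05  1.79193478e+00]
```

View pics/w1b.png

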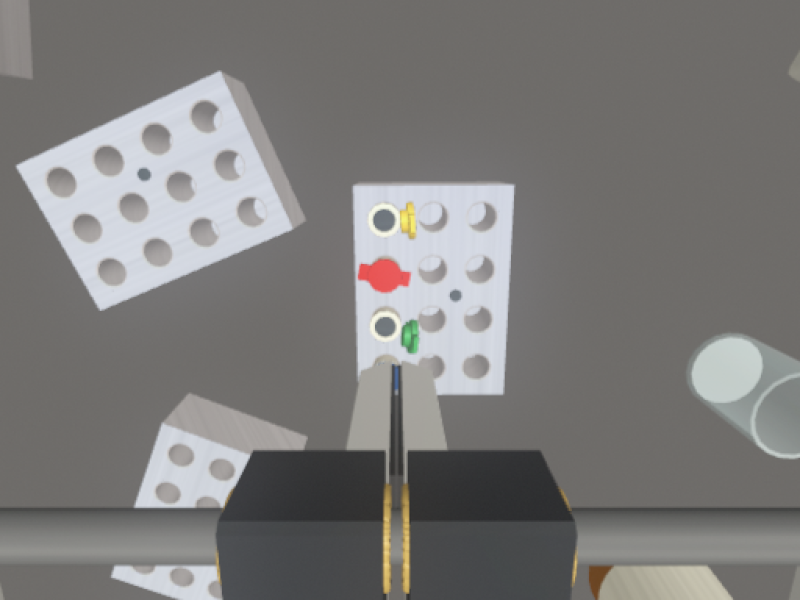

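Yellow rim is at (384,220) with its cap standing at (409,220). Green rim is at (385,326) with its cap at (410,336), its hinge turned slightly toward -y. Both caps are about upright.

```bash
python3 - <<'E'
from h import *
p=P('w1'); w=lambda u,v:((u+.5)*.64-.5,(v+.5)*.64-.5)
im=cv2.imread('pics/w1.png')[:,:,::-1].copy()
s=P('s0'); si=cv2.imread('pics/s0.png')[:,:,::-1].copy()
by=12.7
for n,rim,lo,hi in (('yel',(384,220),(20,130,100),(32,255,255)),('grn',(385,326),(50,100,50),(80,255,255))):
    r=onz(p,w(*rim),64); m=mask(im,lo,hi); m[240:]=0
    ys,xs=np.nonzero(m); ms=mask(si,lo,hi); ms[:140]=0; ms[200:]=0; ms[:,:265]=0; ms[:,310:]=0; Y,X=np.nonzero(ms)
    print(n,r.round(1),len(xs),'wrist cap bbox',xs.min()/.64,xs.max()/.64,ys.min()/.64,ys.max()/.64, 'scene c',X.mean(),Y.mean(),len(X))
    c=tri((p,(xs.mean(),ys.mean())),(s,(X.mean(),Y.mean()))); print(' cap centre tri',c.round(1))
    for z in (75,80,85,92): 
        e=onz(p,(xs.max(),ys.mean()),z)-r; l=onz(p,(xs.min(),ys.mean()),z)-r
        R=Ro.from_euler('z',-by,degrees=True).as_matrix(); print(z,(R@l).round(1),(R@e).round(1))
for q in [(354,184),(514,184),(503,394)]: print('blk',onz(p,w(*q),50).round(1))
E
```

```text
yel [511.8 257.2  64. ] 136 wrist cap bbox 400.0 412.5 203.125 235.9375 scene c 284.92857142857144 151.21428571428572 14
 cap centre tri [523.7 260.7  73.2]
75 [ 9.6  1.2 11. ] [16.7  1.2 11. ]
80 [ 9.5  1.8 16. ] [16.6  1.8 16. ]
85 [ 9.5  2.3 21. ] [16.4  2.3 21. ]
92 [ 9.4  3.  28. ] [16.2  3.  28. ]
grn [526.4 193.   64. ] 127 wrist cap bbox 403.125 415.625 320.3125 351.5625 scene c 281.57142857142856 161.71428571428572 7
 cap centre tri [541.3 193.   75.6]
75 [11.4 -3.3 11. ] [19.  -3.3 11. ]
80 [11.3 -1.6 16. ] [18.8 -1.6 16. ]
85 [11.2  0.1 21. ] [18.6  0.1 21. ]
92 [11.1  2.4 28. ] [18.3  2.4 28. ]
blk [489.4 272.9  50. ]
blk [584.4 294.2  50. ]
blk [615.5 159.   50. ]
```

```bash
python3 -m creep '[[-1,[4.3,3.7,3],0],[-1,[4.3,3.7,7],0],[-1,[4.3,3.7,10],0],[-1,[4.3,3.7,12.4],0],[-1,[4.3,3.7,12.4],0],[-1,[4.3,3.7,12.4],0],[-1,[4.3,3.7,12.4],0]]'
python3 - <<'E'
from h import *
s=manip.read_state(); print((Ro.from_euler('z',-12.67,degrees=True).as_matrix()@(s['eef_pos']-[511.8,257.2,64])).round(1))
im,p=snap('wrist','w2'); cv2.imwrite('pics/w2b.png',cv2.resize(im[40:280,150:400,::-1],(625,600),interpolation=3))
E
```

```text
clock: 2.25
eef_pos: [556.1, 266.2, 97.4]
eef_rot: [3.139, -0.0, 1.791]
wrist_force: [-0.8, 0.1, 0.7]
finger_gap: 0.5
finger_force: 0.0
[45.2 -1.  33.4]
```

View pics/w2b.png

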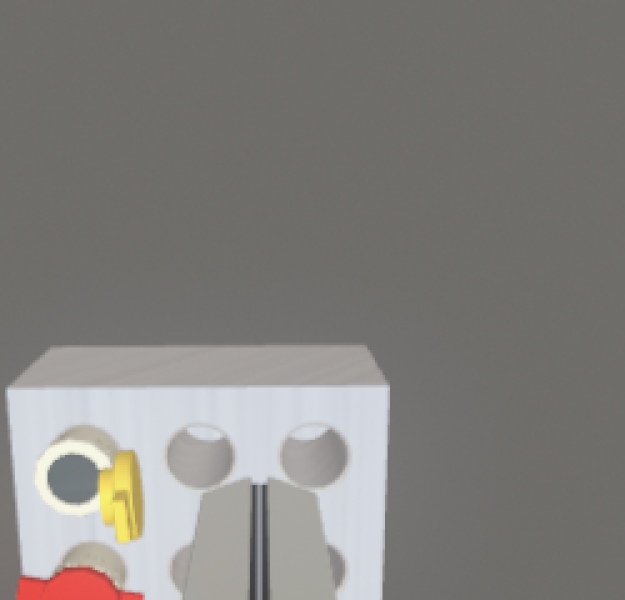

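The closed fingers are behind the yellow cap (cap at (122,495) in the crop) with room to spare, so I push it over.

```bash
python3 -m creep '[[-1,[0.1,-0.6,0],0],[-1,[0.1,-1.2,0],0],[-1,[0.1,-1.8,0],0],[-1,[0.1,-2.4,0],0],[-1,[0.1,-3.0,0],0],[-1,[0.1,-3.6,0],0],[-1,[0.1,-4.2,0],0],[-1,[0.1,-4.5,0.1],0],[-1,[0.1,-4.6,0.5],0],[-1,[0.1,-4.6,0.8],0],[-1,[0.1,-4.6,1.0],0],[-1,[0.1,-4.6,1.1],0]]'
python3 -m creep '[[-1,[0,0,0.1],0],[-1,[0,0,0.2],0],[-1,[0,0,0.3],0],[-1,[0,0,0.3],0]]'
python3 - <<'E'
from h import *
s=manip.read_state(); print((Ro.from_euler('z',-12.67,degrees=True).as_matrix()@(s['eef_pos']-[511.8,257.2,64])).round(1))
E
```

```text
clock: 3.5
eef_pos: [510.2, 256.6, 84.0]
eef_rot: [-3.141, 0.0, 1.791]
wrist_force: [-1.3, -0.1, 1.8]
finger_gap: 0.4
finger_force: 1.0
clock: 3.9
eef_pos: [510.5, 256.9, 82.6]
eef_rot: [3.141, -0.0, 1.791]
wrist_force: [-5.7, -1.0, 14.3]
finger_gap: 0.3
finger_force: 6.8
[-1.3 -0.  18.6]
```

```bash
python3 -m creep '[[-1,[0,0,0.15],0],[-1,[0,0,0.25],0],[-1,[0,0,0.25],0],[-1,[0,0,-2],0],[-1,[0,0,-5],0],[-1,[0,2,-5.5],0],[-1,[-3,4.6,-5.5],0],[-1,[-6.6,4.7,-5.5],0],[-1,[-6.6,4.7,-5.5],0],[-1,[-6.6,4.7,-5.5],0]]'
python3 - <<'E'
from h import *
s=manip.read_state(); print((Ro.from_euler('z',-12.67,degrees=True).as_matrix()@(s['eef_pos']-[526.4,193,64])).round(1))
im,p=snap('wrist','w3'); cv2.imwrite('pics/w3b.png',cv2.resize(im[40:280,120:400,::-1],(700,600),interpolation=3))
E
```

```text
clock: 4.9
eef_pos: [570.7, 202.1, 136.2]
eef_rot: [-3.141, -0.0, 1.789]
wrist_force: [0.0, 0.2, -0.7]
finger_gap: 0.6
finger_force: 0.0
[45.2 -0.8 72.2]
```

View pics/w3b.png

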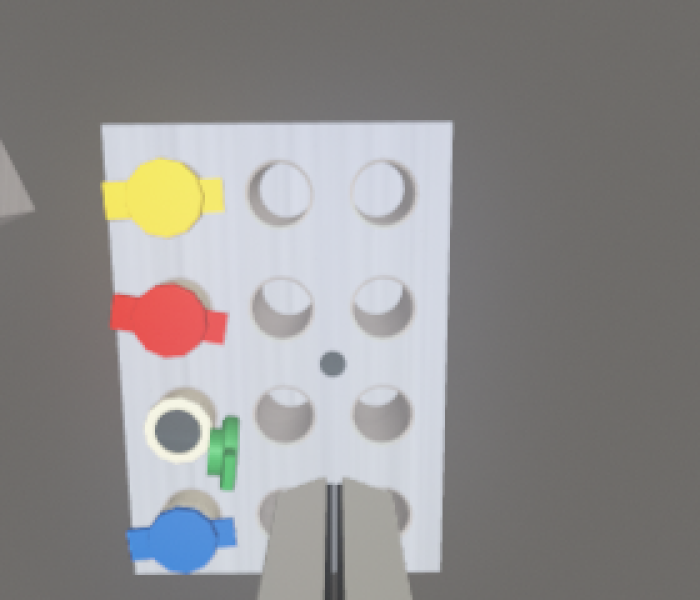

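Yellow is shut, flat at (165,198). Green is still open at (225,453) and the fingers are behind it.

```bash
python3 -m creep '[[-1,[0,0,3],0],[-1,[0,0,4],0],[-1,[0,0,4],0],[-1,[0,-0.6,4],0],[-1,[0,-1.2,4],0],[-1,[0,-1.8,4],0],[-1,[0,-2.4,4],0],[-1,[0,-3.0,4],0],[-1,[0,-3.6,4],0],[-1,[0,-4.2,4],0],[-1,[0,-4.5,4.1],0],[-1,[0,-4.6,4.5],0]]'
python3 -m creep '[[-1,[0,0,0.3],0],[-1,[0,0,0.6],0],[-1,[0,0,0.8],0],[-1,[0,0,0.9],0],[-1,[0,0,1.0],0],[-1,[0,0,1.0],0]]'
python3 - <<'E'
from h import *
s=manip.read_state(); print((Ro.from_euler('z',-12.67,degrees=True).as_matrix()@(s['eef_pos']-[526.4,193,64])).round(1))
E
```

```text
clock: 6.15
eef_pos: [525.6, 192.5, 91.7]
eef_rot: [3.141, -0.0, 1.791]
wrist_force: [-0.2, 0.2, 2.4]
finger_gap: 0.3
finger_force: 0.9
clock: 6.75
eef_pos: [525.8, 192.5, 82.5]
eef_rot: [3.141, -0.0, 1.791]
wrist_force: [-8.0, -1.7, 15.5]
finger_gap: 0.5
finger_force: 8.1
[-0.7 -0.3 18.5]
```

```bash
python3 -m creep '[[-1,[0,0,0.15],0],[-1,[0,0,0.25],0],[-1,[0,0,0.25],0],[-1,[0,0,-4],0],[-1,[0,0,-8],0],[-1,[-1,0,-12],0],[-1,[-1,0,-12],0],[-1,[-1,0,-12],0]]'
python3 - <<'E'
from h import *
im,p=snap('wrist','w4'); cv2.imwrite('pics/w4b.png',cv2.resize(im[40:280,120:400,::-1],(467,400),interpolation=3)); print(go((464,-248,250),81.8))
E
```

```text
clock: 7.55
eef_pos: [528.0, 182.6, 201.4]
eef_rot: [3.141, -0.0, 1.79]
wrist_force: [0.6, 0.1, -1.1]
finger_gap: 0.6
finger_force: 0.0
(array([-40.64, -15.6 ,  -4.94]), np.float64(4.16))
```

View pics/w4b.png

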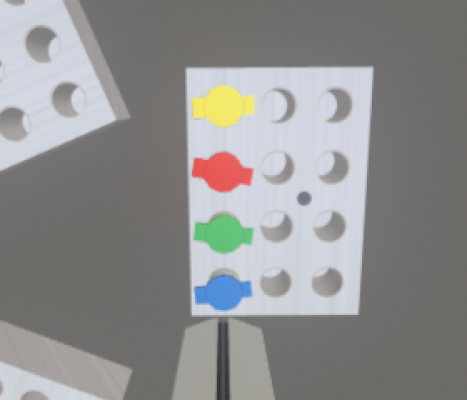

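All four caps are shut and all tubes seated. I move on to the bath.

```bash
python3 -m creep '[[-0.3,[-44,-15.6,-5],4.2],[-0.3,[-44,-15.6,-5],4.2],[-0.3,[-44,-15.6,-5],4.2],[-0.3,[-44,-15.6,-5],4.2],[-0.3,[-44,-15.6,-5],4.2],[-0.3,[-44,-15.6,-5],4.2],[-0.3,[-44,-15.6,-5],4.2],[-0.3,[-44,-15.6,-5],4.2],[-0.3,[-44,-15.6,-5],4.2],[-0.3,[-44,-15.6,-5],4.2],[-0.3,[-44,-15.6,-5],4.2],[-0.3,[-44,-15.6,-5],4.2]]'
python3 -m creep '[[-0.3,[0,0,0],0],[-0.3,[0,0,0],0],[-0.3,[0,0,0],0]]'
python3 - <<'E'
from h import *
im,p=snap('wrist','w5'); cv2.imwrite('pics/w5b.png',cv2.resize(im[:,:,::-1],(800,600),interpolation=3))
E
```

```text
clock: 8.8
eef_pos: [471.4, -280.1, 249.9]
eef_rot: [-3.139, -0.001, 1.424]
wrist_force: [-0.8, 0.0, 0.7]
finger_gap: 33.0
finger_force: 0.0
clock: 9.1
eef_pos: [471.9, -279.9, 251.4]
eef_rot: [-3.142, -0.0, 1.425]
wrist_force: [-0.3, 0.4, 0.8]
finger_gap: 33.0
finger_force: 0.0
```

View pics/w5b.png

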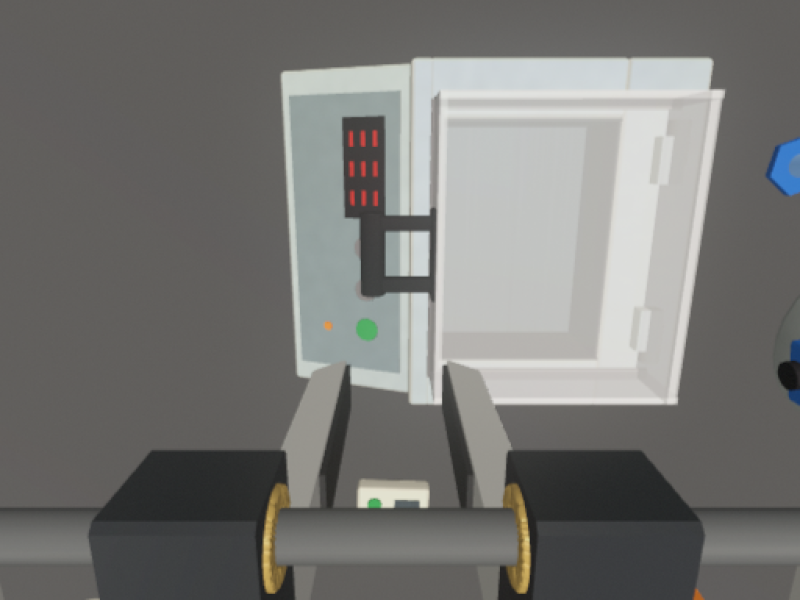

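The bar spans (372,215)–(373,296), centre about (373,256), and is parallel to the image columns, so the tool is aligned with it.

```bash
python3 - <<'E'
from h import *
p=P('w5'); w=lambda u,v:((u+.5)*.64-.5,(v+.5)*.64-.5); t=P('t0'); 
a=onz(p,w(372.5,215),122);b=onz(p,w(373.5,296),122); c=(a+b)/2; print(a.round(1),b.round(1),np.linalg.norm(a-b), np.degrees(np.arctan2(-(a-b)[0],(a-b)[1])))
for n,q,z in [('bath ledge l',((413,60),(411,402)),77+0*1),('rear',((711,60),(677,402)),95)]:
    A,B=[onz(p,w(*x),z) for x in q]; print(n,A.round(1),B.round(1),np.degrees(np.arctan2(-(A-B)[0],(A-B)[1])))
im=cv2.imread('pics/w5.png'); g=im[150:185,200:270].mean(0).mean(1).round(); print(g)
s=manip.read_state(); print(c.round(1),go((c[0],c[1],127),np.degrees(s['eef_rot'][2])), proj(t,c), proj(P('s0'),c))
E
```

```text
[ 466.6 -229.8  122. ] [ 460.1 -274.7  122. ] 45.39373298437063 -8.325327829566692
bath ledge l [ 501.5 -149.    77. ] [ 470.4 -363.8   77. ] -8.2472832042313
rear [ 663.2 -175.8   95. ] [ 643.2 -380.8   95. ] -5.56334139241494
[157. 157. 157. 157. 157. 157. 157. 157. 157. 158. 158. 158. 158. 158.
 158. 158. 158. 158. 158. 158. 158. 159. 159. 159. 158. 158. 157. 154.
 151. 147. 122.  60.  60.  61.  63.  64.  65.  66.  66.  66.  67.  67.
  67.  65.  64.  63.  95. 138. 138. 138. 138. 138. 139. 139. 139. 146.
 164. 174. 174. 174. 174. 164. 137. 168. 173. 178. 179. 179. 179. 179.]
[ 463.3 -252.2  122. ] (array([ 2.63, -1.24, 12.45]), np.float64(0.0)) [337.44208943 204.98360478] [194.44075485 224.27292429]
```

```bash
python3 -m creep '[[-0.4,[2.6,-1.2,0],0],[-0.4,[2.6,-1.2,3],0],[-0.4,[2.6,-1.2,6],0],[-0.4,[2.6,-1.2,8],0],[-0.4,[2.6,-1.2,10],0],[-0.4,[2.6,-1.2,11.5],0],[-0.4,[2.6,-1.2,12.8],0],[-0.4,[2.6,-1.2,13.3],0],[-0.4,[2.6,-1.2,13.3],0],[-0.4,[2.6,-1.2,13.3],0]]'
python3 - <<'E'
from h import *
im,p=snap('wrist','w6'); cv2.imwrite('pics/w6b.png',cv2.resize(im[:,80:400,::-1],(500,600),interpolation=3))
E
```

```text
clock: 10.15
eef_pos: [463.8, -253.4, 119.1]
eef_rot: [3.141, 0.0, 1.424]
wrist_force: [0.6, -0.2, 0.9]
finger_gap: 28.4
finger_force: 0.0
```

View pics/w6b.png

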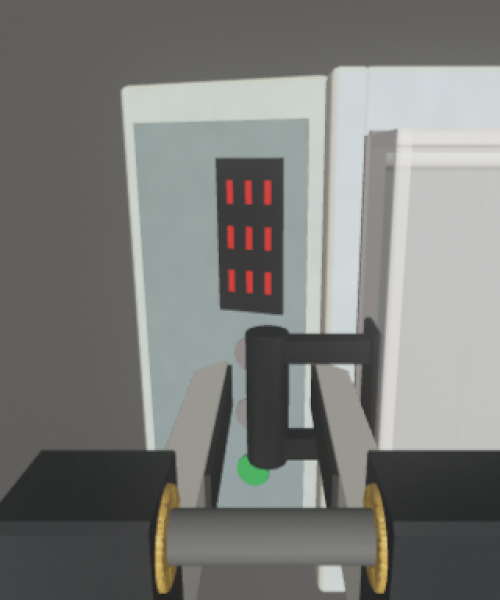

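Bar at (267,395) lies between the fingers and between the struts. Close.

```bash
python3 -m creep '[[-1,[0,0,0],0],[-1,[0,0,0],0],[-1,[0,0,0],0],[-1,[0,0,0],0],[-1,[0,0,0],0]]' 12
python3 - <<'E'
import numpy as np
from h import *
s=manip.read_state();print(s['eef_pos'].round(1),s['wrist_force'].round(1),s['finger_gap'])
r=np.hypot(172,26);a0=np.arctan2(26,172)
for d in range(5,66,5):
    a=a0+np.radians(d); print(d,'ty %.2f tz %.2f'%((172-r*np.cos(a))/10,-(r*np.sin(a)-26)/10))
E
```

```text
clock: 10.7
eef_pos: [462.7, -253.2, 118.7]
eef_rot: [-3.14, -0.0, 1.424]
wrist_force: [-7.9, 0.8, 6.2]
finger_gap: 13.7
finger_force: 12.0
[ 462.7 -253.2  118.7] [-7.9  0.8  6.2] 13.712436031564591
5 ty 0.29 tz -1.49
10 ty 0.71 tz -2.95
15 ty 1.26 tz -4.36
20 ty 1.93 tz -5.73
25 ty 2.71 tz -7.03
30 ty 3.60 tz -8.25
35 ty 4.60 tz -9.40
40 ty 5.70 tz -10.45
45 ty 6.88 tz -11.40
50 ty 8.14 tz -12.25
55 ty 9.46 tz -12.98
60 ty 10.85 tz -13.60
65 ty 12.29 tz -14.09
```

```bash
python3 -m creep '[[-1,[0,0.0,-0.7],0],[-1,[0,0.2,-1.5],0],[-1,[0,0.4,-2.2],0],[-1,[0,0.6,-2.95],0],[-1,[0,0.87,-3.65],0],[-1,[0,1.16,-4.36],0],[-1,[0,1.48,-5.05],0],[-1,[0,1.83,-5.73],0],[-1,[0,2.2,-6.4],0],[-1,[0,2.6,-7.03],0],[-1,[0,3.05,-7.65],0],[-1,[0,3.5,-8.25],0]]'; python3 -m creep '[[-1,[0,0,0],0]]'
```

```text
clock: 11.9
eef_pos: [497.0, -258.2, 202.2]
eef_rot: [-3.138, -0.0, 1.424]
wrist_force: [-17.4, 3.8, 12.4]
finger_gap: 13.3
finger_force: 12.0
clock: 12.0
eef_pos: [497.5, -258.3, 202.8]
eef_rot: [-3.14, 0.0, 1.424]
wrist_force: [-18.1, 4.2, 13.1]
finger_gap: 13.6
finger_force: 12.0
```

```bash
python3 -m creep '[[-1,[0,-0.1,-0.08],0],[-1,[0,-0.2,-0.15],0],[-1,[0,-0.2,-0.15],0]]'; python3 - <<'E'
from h import *
s=manip.read_state(); f=s['wrist_force']; u=np.array([np.cos(np.radians(-8.35)),np.sin(np.radians(-8.35)),0])
print('fx along tool y',f@u,'fz',f[2]); d=s['eef_pos']-[462.7,-253.2,118.7]; print('moved',d@u,d[2])
E
```

```text
clock: 12.3
eef_pos: [496.8, -258.1, 202.5]
eef_rot: [3.14, 0.0, 1.424]
wrist_force: [4.5, -2.4, -4.7]
finger_gap: 13.4
finger_force: 12.0
fx along tool y 4.810290748018904 fz -4.668529466676619
moved 34.45183265954168 83.82234635691408
```

```bash
python3 -m creep '[[-1,[0,0.53,-0.56],0],[-1,[0,1.04,-1.12],0],[-1,[0,1.58,-1.66],0],[-1,[0,2.13,-2.17],0],[-1,[0,2.7,-2.65],0],[-1,[0,3.3,-3.12],0],[-1,[0,3.93,-3.55],0],[-1,[0,4.56,-3.97],0],[-1,[0,4.56,-3.97],0],[-1,[0,4.56,-3.97],0]]'; cat > st.py <<'E'
from h import *
s=manip.read_state(); f=s['wrist_force']; u=np.array([np.cos(np.radians(-8.35)),np.sin(np.radians(-8.35)),0])
print('f along tool y',f@u,'fz',f[2]); d=s['eef_pos']-[462.7,-253.2,118.7]; x,z=d@u,d[2]; print('moved',x,z)
r=np.hypot(172,26);a0=np.arctan2(26,172)
print('angle by x',np.degrees(np.arccos((172-x)/r)-a0),'by z',np.degrees(np.arcsin(min(1,(26+z)/r))-a0),'by both',np.degrees(np.arctan2(26+z,172-x)-a0),'r',np.hypot(26+z,172-x))
E
python3 st.py
```

```text
clock: 13.3
eef_pos: [541.5, -264.8, 243.1]
eef_rot: [3.141, 0.0, 1.424]
wrist_force: [-5.0, 0.5, 7.2]
finger_gap: 13.2
finger_force: 12.0
f along tool y -5.053210906468942 fz 7.188452756116099
moved 79.68822575454662 124.36912205597939
angle by x 49.353510311929405 by z 51.22049416718464 by both 49.85827757185021 r 176.44357889203445
```

```bash
python3 -m creep '[[-1,[0,0.65,-0.42],0],[-1,[0,1.3,-0.8],0],[-1,[0,1.98,-1.12],0],[-1,[0,2.68,-1.42],0],[-1,[0,2.68,-1.42],0],[-1,[0,2.68,-1.42],0]]'; python3 st.py; python3 - <<'E'
from h import *
a,p=snap('scene','s9'); b,q=snap('top','t9')
s=cv2.resize(a[170:310,140:300,::-1],(480,420),interpolation=3); t=cv2.resize(b[120:240,285:390,::-1],(320,366),interpolation=3)
o=np.zeros((420,800,3),np.uint8); o[:,:480]=s; o[:366,480:]=t; cv2.imwrite('pics/c9.png',o)
E
```

```text
clock: 13.9
eef_pos: [568.0, -268.7, 256.3]
eef_rot: [3.141, 0.0, 1.424]
wrist_force: [-1.3, -0.2, 3.9]
finger_gap: 13.6
finger_force: 12.0
f along tool y -1.2860775178662969 fz 3.861616272432487
moved 106.38658693450597 137.56574328856334
angle by x 59.24446313216896 by z 61.50297243102474 by both 59.54619692786681 r 176.23527555981335
```

View pics/c9.png

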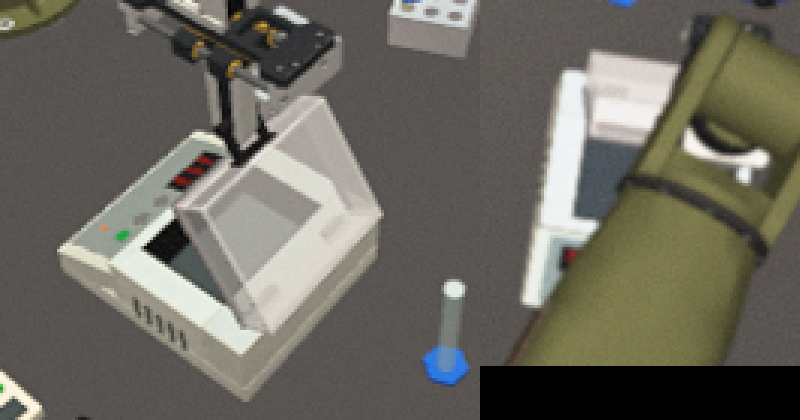

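The cover is open, with its top-face corners at crop (180,210), (322,97), (380,213) and (250,330). I compare these with predicted pixel positions to get the angle.

```bash
python3 - <<'E'
from h import *
p=P('s9'); u=np.array([np.cos(np.radians(-8.3)),np.sin(np.radians(-8.3)),0]); v=np.array([-u[1],u[0],0])
H=np.array([463.,-252.4,0])+172*u; H[2]=96; print(H)
cr=lambda X:((proj(p,X)+.5-[140,170])*3).round(0)
def pt(x,y,z,th): t=np.radians(th); return H+u*(x*np.cos(t)+z*np.sin(t))+v*y+np.array([0,0,-x*np.sin(t)+z*np.cos(t)])
cr0=lambda X:((proj(p,X)+.5-[155,205])*2.6+[400,340]).round(0)
print('shut (c0 crop) ',[cr0(pt(x,y,42,0)) for x,y in((-138,-83),(-138,83),(0,83),(0,-83))])
for th in(56,58,60,62,64): print(th,[cr(pt(x,y,42,th)) for x,y in((-138,-83),(-138,83),(0,83),(0,-83))])
E
```

```text
[ 633.19843572 -277.22926657   96.        ]
shut (c0 crop)  [array([471., 443.]), array([573., 353.]), array([667., 407.]), array([569., 508.])]
56 [array([194., 206.]), array([317.,  93.]), array([383., 212.]), array([271., 332.])]
58 [array([198., 207.]), array([321.,  94.]), array([383., 214.]), array([272., 333.])]
60 [array([202., 209.]), array([325.,  96.]), array([384., 215.]), array([273., 335.])]
62 [array([207., 211.]), array([330.,  97.]), array([384., 216.]), array([274., 336.])]
64 [array([211., 213.]), array([334.,  99.]), array([385., 217.]), array([274., 337.])]
```

The right-hand silhouette edge agrees with about 60°. I refine with a line fit on that edge.

```bash
cat > ang.py <<'E'
from h import *
import sys
f=sys.argv[1]; p=P(f); g=cv2.cvtColor(cv2.imread(f'pics/{f}.png'),cv2.COLOR_BGR2GRAY).astype(float)
u=np.array([np.cos(np.radians(-8.3)),np.sin(np.radians(-8.3)),0]); v=np.array([-u[1],u[0],0])
H=np.array([463.,-252.4,0])+172*u; H[2]=96
def pt(x,y,z,th): t=np.radians(th); return H+u*(x*np.cos(t)+z*np.sin(t))+v*y+np.array([0,0,-x*np.sin(t)+z*np.cos(t)])
pts=[]
for r in range(206,239):   # rows of the +y edge; rightmost strong bright->dark step
    row=cv2.GaussianBlur(g,(3,1),0)[r]; c0=247+(r-202)*.5; c=np.arange(int(c0)-7,int(c0)+9); d=row[c]-row[c+1]
    i=d.argmax()
    if d[i]>8 and 0<i<len(d)-1: pts.append((c[i]+.5+.5*(d[i-1]-d[i+1])/(d[i-1]-2*d[i]+d[i+1]),r))
pts=np.array(pts,np.float32); L=cv2.fitLine(pts,cv2.DIST_HUBER,0,.01,.01).ravel(); print(len(pts),'slope dx/dy',L[0]/L[1],'x at row 222',L[2]+(222-L[3])*L[0]/L[1])
for th in range(54,67,2):
    a=proj(p,pt(-138,83,42,th));b=proj(p,pt(0,83,42,th)); k=(b-a)[0]/(b-a)[1]; print(th,round(k,3),round(a[0]+(222-a[1])*k,2))
E
python3 ang.py s9
```

```text
33 slope dx/dy 0.5034062 x at row 222 257.71884
54 0.578 256.45
56 0.548 256.98
58 0.519 257.53
60 0.489 258.09
62 0.459 258.67
64 0.429 259.26
66 0.398 259.88
```

```bash
python3 -m creep '[[-1,[0,0.12,-0.04],0],[-1,[0,0.22,-0.08],0],[-1,[0,0.22,-0.08],0],[-1,[0,0.22,-0.08],0],[-1,[0,0.22,-0.08],0]]'; python3 st.py; python3 - <<'E'
from h import *
a,p=snap('scene','s10')
for lo,hi,n in(((20,130,100),(32,255,255),'y'),((50,100,50),(80,255,255),'g')):
    m=mask(a,lo,hi)[140:200,265:310]; print(n,cv2.countNonZero(m))
E
python3 ang.py s10 | head -1
```

```text
clock: 14.5
eef_pos: [569.9, -269.0, 257.1]
eef_rot: [-3.141, -0.0, 1.424]
wrist_force: [-1.3, -0.1, 0.5]
finger_gap: 13.1
finger_force: 12.0
f along tool y -1.2825614693087084 fz 0.5264924854469331
moved 108.36295730544657 138.3861341958775
angle by x 59.94561384496806 by z 62.31262136883933 by both 60.241707071623495 r 176.27386170040486
y 25
g 19
33 slope dx/dy 0.48966154 x at row 222 257.9291
```

Slope gives 60.0° and kinematics 59.9–60.2°. The hold is steady, so I hand in.

```bash
python3 -c "
from cell import manip
print(manip.sign_off())"
```

```text
the job is handed in; nothing more can be done
None
```

The yellow and green caps are pressed shut with all four tubes still seated, and the arm is holding the cover open at about 60° (59.9–60.2° by arm position, 60.0° by camera); I handed the job in at about 14.5 s.

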